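Re-index the sliding jaw of a caliper fixture with its detent pin

ROBOT

A 6-joint arm with a two-finger parallel gripper is mounted at the origin on the work surface. World frame = base frame: x ahead of the robot, y to its left, z up, the work surface at z = 0. Lengths are in m, angles in rad, forces in N, time in s.
With the tool pointing down it reaches from about 0.225 to 0.875 m from the base axis. Payload 3.4 kg.
Tool frame: the origin (TCP) lies on the front face of the gripper's body, between the roots of the fingers; the fingertips stand arm.nose_length ahead of it and the grasp point (between the pads) lies 54 mm ahead of it (arm.nose_length is the distance from the TCP to the fingertips, in m); x points along the fingers, z is the direction in which the jaws open and shut, and the axes are right-handed (so a half turn about x gives the same grasp; the last joint's range is limited). The gripper opens to 85 mm and grips with 20 to 120 N. Pads are 22 mm wide; open, the fingers measure 114 mm over their backs; the gripper's body (76 mm by 85 mm) begins 54 mm behind the grasp point. The pads swing forward as they close: fully open they stand 13 mm farther back than shut.
Start: joints at [-1.406, 0.276, 1.505, -0, 1.361, -0.121], TCP at [0.162, -0.552, 0.304] pointing down, gripper open.
Joint ranges: [-2.89, 2.89], [-0.75, 2.08], [0.22, 2.7], [-1.18, 4.32], [0.11, 2.71], [-2.7, 2.7]. Speed limits (rad/s): [2.57, 2.57, 3.14, 3.14, 3.14, 3.14].

INTERFACE

Orientations are given as a 3x3 rotation matrix whose columns are the frame's x, y, z axes.
In Python, from station import monitor, vision, order, arm gives the robot as it stands. The module is installed in compiled form; this text tells all that it offers.
- The arm moves only by the shell command python3 -m handwheel 'ROWS' [OPENING]. ROWS is JSON, a list of rows, each a list of 6 numbers: the shift along the world's x, y, z in m, then the turn, a rotation vector about the world's x, y, z in degrees. In form: [[tx, ty, tz, ax, ay, az], ...]. A call has 1 to 20 rows; each row shifts and turns the commanded pose from where the row before left it; what a row does not reach is not made up. A row lasts 1/10 s, in which the tool goes at most 50 mm and 8.59 degrees, less where a joint would pass 70% of its speed; a pose out of reach is approached as far as the arm can. A call is refused whole if a number of a shift passes 0.05 or a number of a turn 8.59, either way. A call with a gripper value outside its range is refused whole. OPENING is the closure in counts, from 0 (fully open) to 255 (shut), set as the call begins (- or left out, the last holds). The fingers move at their own pace and stop on an object; the grip force is fixed at half the most. Time passes only in rows, so rows that do not move let the fingers close. It gives the time, the measured TCP pose, the force and the opening at its end, in the units of the state.
- monitor.read_state(): the state, without advancing time (a new reading comes with each control period).
- vision.camera(name): name is "scene" or "side" or "wrist"; returns a dict with "image" (420x560x3 uint8, red, green, blue), "fovy" (degrees; the focal length in pixels is half the picture's height over the tangent of half this angle, whatever the lens; pixels are square), "cx", "cy" (the principal point, pixels), "k1" (the pictures are not rectified: a ray, as slopes to the right and down, at radius r is drawn at 1 + k1 r^2 times it, then the intrinsics apply), "origin" and "rotation" of the camera in the world. Camera axes: x right, y down, z forward; pixel columns grow to the right and rows downward; lengths in m; the calibration is good to about 2 mm. A picture is of the moment at which its call begins. There is no depth.
- order.hand_in(): hands the job in, once; it reports no verdict.
The state is a dict: "time": time; "qpos": joint angles; "qvel": joint speeds; "effort": joint torques, N m; "ee_pos": TCP position; "ee_rot": TCP orientation; "ft_force": force on the tool from outside, world axes, zero at the start; "moment": the same for the moment, N m; "grip_width": finger opening in m.
Only numpy, scipy, OpenCV 4.12 (cv2) and the standard library are available. Lean on these libraries where they do the work, as an engineer would, in place of code of your own. Each camera call takes 0.05 s, during which the arm holds its last target.

TASK

The sliding jaw of the caliper fixture is locked in its far hole by a detent pin: pull the pin up out of the bed, bring the jaw along to the other hole nearer the brake caliper, and push the pin down through jaw and bed until it clicks and its collar sits flush on the jaw. That hole is covered by the jaw and its exact place is not known, so feel for it gently: do not force the pin against the bed, and leave the other things on the bench where they lie.

Things in the scene. Friction and masses are not known exactly. Their poses are not given: they have to be found in the camera images.
- bed: The fixture's bed, fixed: grey steel block 90 (x) by 380 (y) by 50 mm high on a 130 mm wide foot. Origin on the table below the slide's middle; +y: direction in which the jaw slides towards the brake caliper (aluminium casting, y = 160 mm to the end at 270, up to 130 mm high); z up. Flat top at z = 50 mm. Until the pin is home, keep its force on bed and jaw under 45 N.
- first_hole (a point): Mouth of the bed's first hole (bed x = 0, y = -30 mm, z = 50 mm), in which the pin starts. Both holes are vertical, 18 mm across, 36 mm deep; in each, two spring balls 13.5 mm below the mouth grip the pin: pulling it out takes about 10 to 20 N, pushing it past them 5 to 15 N.
- index_start (a point): Point on the bed's top (bed x = 0, y = +25 mm, z = 50 mm) from which the search begins. The bed's second hole is hidden under the jaw's foot: its centre lies 2 to 28 mm beyond this point along the bed's +y, in line with it (x and z are true). It must be found by feel: the nose, pressed lightly, sinks in only where the hole is.
- jaw_hole (a point): Mouth of the jaw's hole, on the upper face of the jaw's foot, 68.5 mm above the table. Bare steel jaw: foot 80 (x) by 160 (y) by 18 mm thick sliding on the bed, one vertical through hole 18 mm across; the foot reaches 60 mm behind the hole and 100 mm beyond it along y. An upright 56 mm high with a rubber pad stands 75 to 100 mm beyond the hole. Axes as the bed's.
- jaw (a joint): Position of the jaw along the bed's y, m: 0 = its hole over the first hole (start); over the second hole it reads 0.057 to 0.083, unknown beforehand; stops at -0.004 and 0.089. It slides with about 4 N of friction plus 6 N s/m and stays where it is left.
- pin: Detent pin, about 150 g. Origin on its axis under the collar (on the jaw's foot when home); z up. Below: shank 16 mm across, 48 mm long, the last 2.5 mm tapering to a flat 13 mm nose. Above: collar 26 mm wide, 7 mm thick, a black grip 34 (x) by 16 (y) mm, 7 to 49 mm above the origin. Home, the nose is 29.5 mm below the bed's top; lifted 30 to 40 mm it clears the bed but stays in the jaw's hole.
- wrench: Bystander: combination wrench, 185 mm, lying by the fixture.
- screwdriver: Bystander: screwdriver, 200 mm, lying by the fixture.
- brush: Bystander: brush, 190 mm, lying by the fixture.
- meter: Bystander: multimeter, 75 x 140 x 34 mm, lying by the fixture.
- bearing: Bystander: bearing ring, 62 mm across, 18 mm high, lying by the fixture.
- pads: Bystander: brake pad, 50 x 110 x 16 mm, lying by the fixture.

How it is judged:
On the way, in this order (a step that is already met when the one before it is completed fails the run):
1. the pin is pulled clear of the bed (lifted at least 28 mm from home) (z of pin in the frame of bed above 0.0965 m), for 0.1 s.
2. the jaw is brought to the second hole (at least 50 mm along) (value of joint jaw above 0.05 m), for 0.1 s.
At the end, for the whole second after the job is handed in: the pin is home in the jaw and the bed's second hole: jaw 54 to 86 mm along from its start hole, the pin's collar within 2 mm of the jaw's foot, its axis within 4 mm of the jaw's hole and within 0.08 rad of upright, pin and jaw at rest (below 10 mm/s) (value of joint jaw between 0.054 and 0.086 m and z of pin in the frame of jaw_hole between -0.003 and 0.002 m and horizontal distance between pin and jaw_hole below 0.004 m and angle between the z axis of pin and the z axis of bed, either way round below 0.08 rad and linear speed of pin below 0.01 m/s and velocity of joint jaw between -0.01 and 0.01 m/s); the robot touches nothing.
It fails at once if the pin, not yet home (collar more than 3 mm above the jaw's foot), is forced against the fixture (bed or jaw) with more than 45 N (contact force between pin and bed above 45 N and z of pin in the frame of jaw_hole above 0.003 m).
It fails at once if a bystander is moved by more than 25 mm (distance of any of wrench, screwdriver, brush, meter, bearing, pads from where it was at the start of the episode above 0.025 m).
It also fails if it takes over 61 s, if anything falls off the work surface, if the arm or the gripper's body presses on something with over 40 N, if the wrist force passes 120 N, or if a joint passes its speed limit or range.

## Working session

There is one attempt and no reset: what is moved stays moved. The work goes in short steps, Python scripts to look and compute and a shell command to move; the robot and the scene stay as the last step left them, time stands still between calls to the robot, and variables do not carry over. Pictures are saved under pics/ and viewed, and the job is handed in when it is done.

```bash
mkdir -p pics; python3 - <<'E'
from station import monitor, vision, order, arm
import cv2,pickle
s=monitor.read_state();print({k:s[k] for k in('time','ee_pos','ft_force','grip_width')},arm.nose_length);print(s['ee_rot'])
d={}
for n in("scene","side","wrist"):
    c=vision.camera(n);d[n]=c;cv2.imwrite(f"pics/a_{n}.png",c["image"][:,:,::-1])
    print(n,c['fovy'],c['cx'],c['cy'],c['k1'],c['origin'],c['rotation'])
pickle.dump(d,open('a.pkl','wb'))
E
```

```text
{'time': 0.0, 'ee_pos': array([ 0.16203679, -0.55128212,  0.30305766]), 'ft_force': array([ 0.25842811, -0.41955976, -0.13751796]), 'grip_width': 0.08537823754937744} 0.0726
[[-2.98313618e-04  9.59434651e-01  2.81930952e-01]
 [ 1.74580385e-03  2.81931034e-01 -9.59433085e-01]
 [-9.99998432e-01  2.05984186e-04 -1.75908857e-03]]
scene 42.72451807167525 289.5834946155392 210.11553040353243 -0.12504009670057561 [1.06570586 0.32822134 1.00517854] [[-0.52369412  0.72336791 -0.44998148]
 [ 0.85187621  0.44021641 -0.2837542 ]
 [-0.00716945 -0.53192892 -0.84675866]]
side 46.35583011328692 289.45555539871646 208.00380831748367 0.029865279104600333 [ 0.5358124  -0.65699175  0.76165873] [[ 0.99415856 -0.08631442  0.06479646]
 [-0.10673069 -0.69699875  0.70908483]
 [-0.01604119 -0.71185852 -0.70213967]]
wrist 64.62017085861486 280.0463746901806 212.30390764296195 -0.03526466790277999 [ 0.23227676 -0.53039306  0.3727711 ] [[ 0.28083544 -0.91830389 -0.27901508]
 [-0.95975262 -0.26946903 -0.07912865]
 [-0.00252178  0.29000759 -0.95702102]]
```

View pics/a_scene.png

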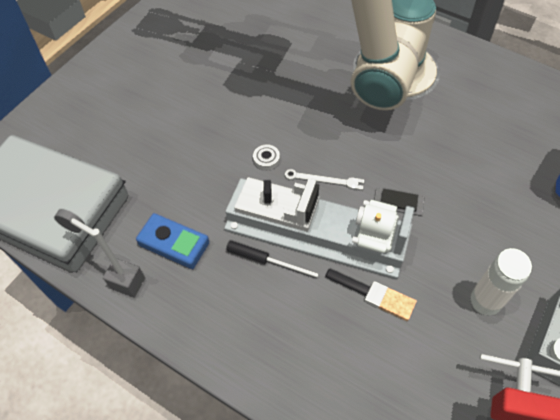

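View pics/a_side.png

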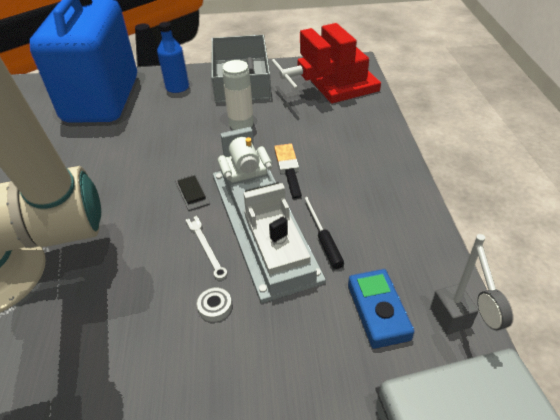

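View pics/a_wrist.png

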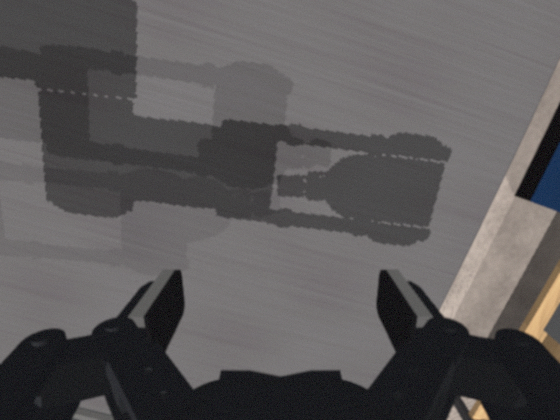

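The scene and side views show the fixture. In the scene view the pin grip is at about (267,190), with the bed running right and down to the caliper at (378,222). In the side view the grip is at about (278,229) and the caliper at (245,155). I'll enlarge both.

```bash
cat > h.py <<'E'
import numpy as np,cv2,pickle
def K(c):
    f=210/np.tan(np.radians(c['fovy'])/2); return np.array([[f,0,c['cx']],[0,f,c['cy']],[0,0,1.]]),np.array([c['k1'],0,0,0,0.])
def ray(c,p):
    k,d=K(c);u=cv2.undistortPoints(np.array([[p]],float),k,d)[0,0]
    return np.array(c['origin']),np.array(c['rotation'])@np.array([u[0],u[1],1])
def onz(c,p,z):
    o,r=ray(c,p);return o+r*(z-o[2])/r[2]
def tri(c1,p1,c2,p2):
    o1,r1=ray(c1,p1);o2,r2=ray(c2,p2)
    A=np.stack([r1,-r2],1);t=np.linalg.lstsq(A,o2-o1,rcond=None)[0]
    a=o1+t[0]*r1;b=o2+t[1]*r2;return (a+b)/2,np.linalg.norm(a-b)
def proj(c,P):
    k,d=K(c);R=np.array(c['rotation']).T;q=R@(np.array(P)-c['origin']);
    return cv2.projectPoints(q[None,None],np.zeros(3),np.zeros(3),k,d)[0][0,0]
E
python3 - <<'E'
import pickle,cv2
d=pickle.load(open('a.pkl','rb'))
cv2.imwrite('pics/b1.png',cv2.resize(d['scene']['image'][165:280,215:425,::-1],None,fx=3.8,fy=3.8,interpolation=cv2.INTER_CUBIC)[:600,:800])
cv2.imwrite('pics/b2.png',cv2.resize(d['side']['image'][120:310,170:350,::-1],None,fx=3.15,fy=3.15,interpolation=cv2.INTER_CUBIC))
E
```

```text
(no output)
```

View pics/b1.png

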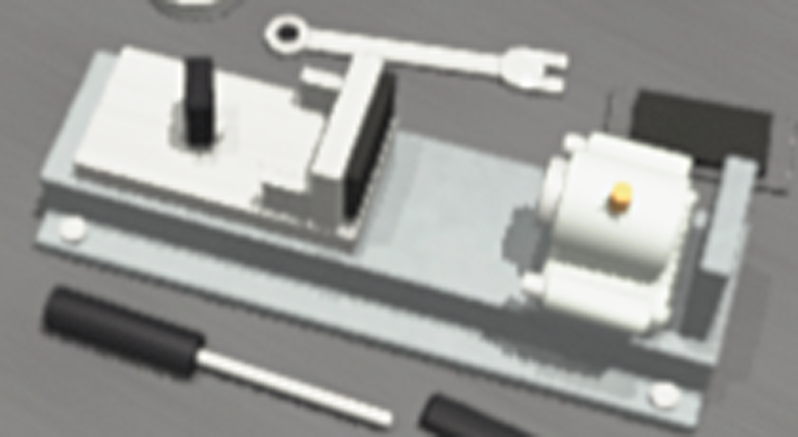

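View pics/b2.png

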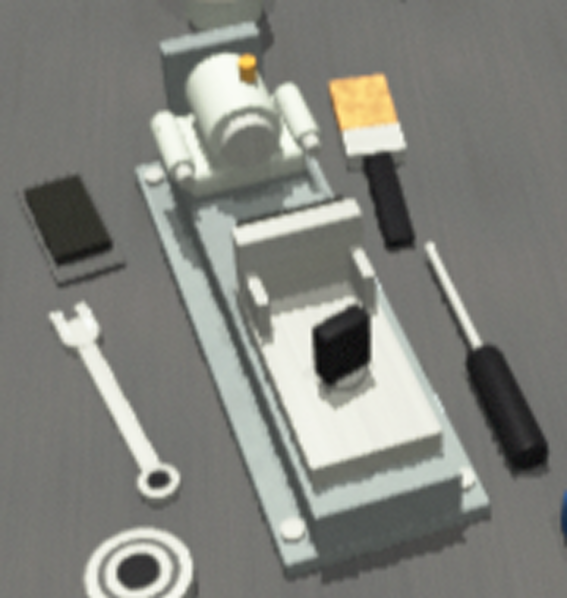

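```bash
python3 - <<'E'
from h import *
d=pickle.load(open('a.pkl','rb'));A=d['scene'];B=d['side']
fa=lambda x,y:(215+x/3.8-.4,165+y/3.8-.4)
fb=lambda x,y:(170+x/3.15-.4,120+y/3.15-.4)
z=.068
for n,c,p in [('rear-x A',A,fa(122,50)),('rear+x A',A,fa(77,163)),('rear-x B',B,fb(315,470)),('rear+x B',B,fb(440,435))]:
    print(n,onz(c,p,z))
# bed foot/bolts
bl=[(fa(72,229),fb(467,478)),(fa(665,396),None)]
print('bolt',tri(A,fa(72,229),B,fb(467,478)))
print('bolt far+x A',onz(A,fa(665,396),.012),'near+x A',onz(A,fa(72,229),.012))
print('bolts -x B',onz(B,fb(292,530),.012),onz(B,fb(152,175),.012))
for n,c,roi in(('A',A,(175,205,258,278)),('B',B,(212,248,265,292))):
    im=c['image'].astype(int).max(2);r=roi
    m=np.zeros_like(im,np.uint8);m[r[0]:r[1],r[2]:r[3]]=(im[r[0]:r[1],r[2]:r[3]]<70)
    cc=cv2.findContours(m,0,2)[0];k=max(cc,key=cv2.contourArea);M=cv2.moments(k)
    u=(M['m10']/M['m00'],M['m01']/M['m00']);print(n,u,cv2.boundingRect(k),onz(c,u,.0965));globals()['u'+n]=u
print(tri(A,uA,B,uB))
E
```

```text
rear-x A [ 0.54564372 -0.1074364   0.068     ]
rear+x A [ 0.6211629  -0.08606422  0.068     ]
rear-x B [ 0.54800256 -0.10619957  0.068     ]
rear+x B [ 0.62195352 -0.08928198  0.068     ]
bolt (array([ 0.63802216, -0.08484497,  0.020879  ]), np.float64(0.003278352377674886))
bolt far+x A [0.55239047 0.24528341 0.012     ] near+x A [ 0.63255894 -0.08800841  0.012     ]
bolts -x B [ 0.53192343 -0.10498687  0.012     ] [0.45024016 0.22960979 0.012     ]
A (267.01680672268907, 192.45658263305322) (264, 181, 7, 23) [ 0.57049605 -0.03796282  0.0965    ]
B (278.10574712643677, 229.15977011494252) (270, 217, 17, 26) [ 0.57038461 -0.03812557  0.0965    ]
(array([ 0.57040576, -0.03801241,  0.09636615]), np.float64(3.340715565854616e-05))
```

```bash
python3 -m handwheel '[[0.02,0.025,0,0,0,-0.14],[0.02,0.025,0,0,0,-0.14],[0.02,0.025,0,0,0,-0.14],[0.02,0.025,0,0,0,-0.14],[0.02,0.025,0,0,0,-0.14],[0.02,0.025,0,0,0,-0.14],[0.02,0.025,0,0,0,-0.14],[0.02,0.025,0,0,0,-0.14],[0.02,0.025,0,0,0,-0.14],[0.02,0.025,0,0,0,-0.14],[0.02,0.025,0,0,0,-0.14],[0.02,0.025,0,0,0,-0.14],[0.02,0.025,0,0,0,-0.14],[0.02,0.025,0,0,0,-0.14],[0.02,0.025,0,0,0,-0.14],[0.02,0.025,0,0,0,-0.14],[0.02,0.025,0,0,0,-0.14],[0.02,0.025,0,0,0,-0.14],[0.02,0.025,0,0,0,-0.14],[0.02,0.025,0,0,0,-0.14]]' 60; python3 - <<'E'
from station import monitor, vision
import cv2,pickle
c=vision.camera('wrist');pickle.dump(c,open('w.pkl','wb'));cv2.imwrite("pics/c_w.png",c["image"][:,:,::-1])
s=monitor.read_state();print(s['time'],s['ee_pos'],s['ee_rot'],s['ft_force'],s['grip_width'])
E
```

```text
time: 2.15
ee_pos: [0.5626, -0.0505, 0.3036]
ee_rot: [[-0.001, 0.972, 0.235], [-0.0, 0.235, -0.972], [-1.0, -0.001, -0.0]]
ft_force: [0.6, -0.9, 0.4]
grip_width: 0.0658
2.2 [ 0.56572893 -0.04693075  0.30346618] [[ 0.00346534  0.9715842   0.23666884]
 [ 0.00448459  0.23665279 -0.97158394]
 [-0.99998394  0.00442823 -0.00353708]] [4.1510577  2.64987675 1.25423247] 0.06537711610021693
```

View pics/c_w.png

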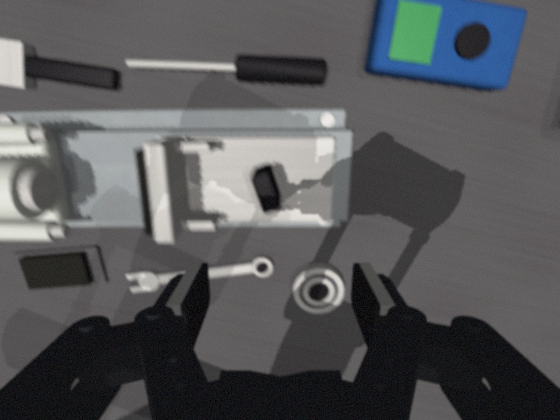

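The wrist view shows the bed edges roughly horizontal and the black grip at about (266,188), with the jaw and caliper clear to the left. I'll measure the grip from here.

```bash
python3 -m handwheel '[[0,0,0,0,0,0],[0,0,0,0,0,0]]'; python3 - <<'E'
from station import monitor, vision
from h import *
c=vision.camera('wrist');cv2.imwrite("pics/c_w2.png",cv2.resize(c["image"][120:250,130:370,::-1],None,fx=3.3,fy=3.3))
s=monitor.read_state();print(s['time'],s['ee_pos'],s['ft_force'])
im=c['image'].astype(int).max(2);m=(im<75).astype(np.uint8);m[:150]=0;m[225:]=0;m[:,:235]=0;m[:,300:]=0
k=max(cv2.findContours(m,0,2)[0],key=cv2.contourArea);M=cv2.moments(k);u=(M['m10']/M['m00'],M['m01']/M['m00'])
print(u,cv2.boundingRect(k),onz(c,u,.0965),k[:,0].tolist())
# bed edge angle
for a,b in [((60,128),(350,130)),((60,222),(345,227))]:
    P=onz(c,a,.05)-onz(c,b,.05);print(np.degrees(np.arctan2(P[1],P[0])))
E
```

```text
time: 2.4
ee_pos: [0.5616, -0.0518, 0.3035]
ee_rot: [[-0.001, 0.972, 0.235], [-0.0, 0.235, -0.972], [-1.0, -0.001, 0.0]]
ft_force: [-0.1, -0.3, 0.4]
grip_width: 0.0652
2.45 [ 0.56147206 -0.0521925   0.30363449] [-0.19050614 -0.93198165 -0.85603106]
(267.09956953022646, 188.61070559610704) (252, 165, 30, 48) [ 0.56879347 -0.03806763  0.0965    ] [[267, 165], [266, 166], [264, 166], [263, 167], [261, 167], [260, 168], [258, 168], [257, 169], [256, 169], [256, 170], [255, 171], [255, 172], [254, 173], [254, 174], [253, 175], [253, 178], [252, 179], [253, 180], [253, 182], [254, 183], [254, 184], [255, 185], [255, 187], [256, 188], [256, 190], [257, 191], [257, 193], [258, 194], [258, 196], [259, 197], [259, 198], [260, 199], [260, 201], [261, 202], [261, 204], [262, 205], [262, 207], [263, 208], [263, 210], [265, 212], [269, 212], [270, 211], [272, 211], [273, 210], [275, 210], [276, 209], [278, 209], [279, 208], [280, 208], [280, 199], [281, 198], [281, 196], [280, 195], [280, 192], [279, 191], [279, 189], [278, 188], [278, 187], [277, 186], [277, 183], [276, 182], [276, 181], [275, 180], [275, 178], [274, 177], [274, 175], [273, 174], [273, 173], [272, 172], [272, 168], [271, 167], [271, 166], [270, 165]]
102.92323140724012
102.5329814399403
```

View pics/c_w2.png

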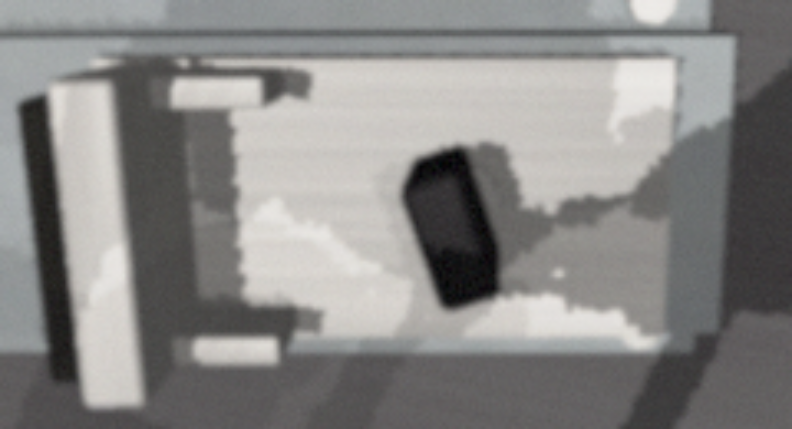

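```bash
python3 - <<'E'
from station import monitor, vision
from h import *
c=vision.camera('wrist');im=c['image']
cv2.imwrite("pics/c_w3.png",cv2.resize(im[158:218,240:295,::-1],None,fx=10,fy=10,interpolation=cv2.INTER_CUBIC))
def az(a,b,z):
    P=onz(c,a,z)-onz(c,b,z);return np.degrees(np.arctan2(P[1],P[0])),np.linalg.norm(P)
print('left top',az((252.5,178),(264,212),.1175),'right',az((271.5,167),(281,195),.1175))
f=lambda x,y:(130+x/3.3,120+y/3.3)
print('jaw rear',az(f(675,57),f(665,345),.068),'upright',az(f(50,85),f(82,405),.1245),az(f(110,82),f(143,400),.1245))
print('jaw side',az(f(240,55),f(675,57),.068))
E
```

```text
left top (np.float64(30.70661273707789), np.float64(0.02904734450338787)) right (np.float64(31.776897321690246), np.float64(0.023474590012132056))
jaw rear (np.float64(14.139962568932832), np.float64(0.08313106038810099)) upright (np.float64(12.629674421751373), np.float64(0.07747582757981616)) (np.float64(13.759590913691639), np.float64(0.07670258880982886))
jaw side (np.float64(103.20494032682747), np.float64(0.11883671192309732))
```

View pics/c_w3.png

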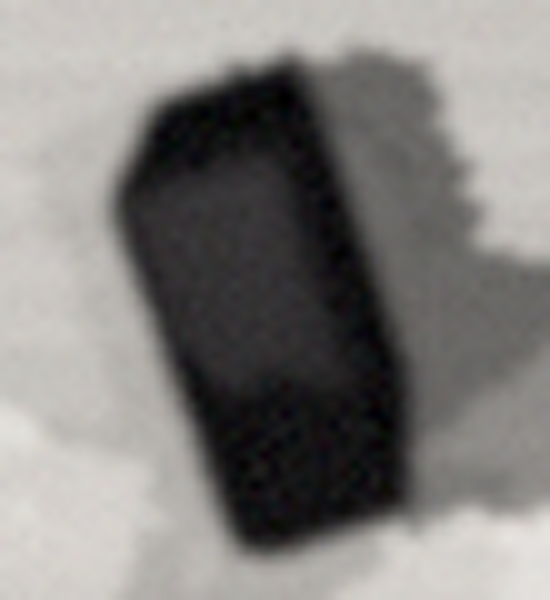

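The grip is turned about 18° from the bed (long axis at about 31°, bed at about 13.3°), at (0.5697, -0.038). I'll turn the tool +17.4°, centre over it and descend.

```bash
python3 -m handwheel '[[0.002,0.0035,0,0,0,4.35],[0.002,0.0035,0,0,0,4.35],[0.002,0.0035,0,0,0,4.35],[0.002,0.0034,0,0,0,4.35],[0,0,-0.02,0,0,0],[0,0,-0.02,0,0,0],[0,0,-0.02,0,0,0],[0,0,-0.02,0,0,0],[0,0,-0.02,0,0,0],[0,0,0,0,0,0],[0,0,0,0,0,0]]' 130; python3 - <<'E'
from station import monitor, vision
from h import *
c=vision.camera('wrist');cv2.imwrite("pics/d_w.png",c["image"][:,:,::-1])
c=vision.camera('side');cv2.imwrite("pics/d_s.png",cv2.resize(c["image"][100:310,170:380,::-1],None,fx=2.8,fy=2.8))
E
```

```text
time: 3.6
ee_pos: [0.5699, -0.0385, 0.2042]
ee_rot: [[-0.0, 0.858, 0.514], [-0.0, 0.514, -0.858], [-1.0, -0.0, -0.0]]
ft_force: [0.4, -0.6, -0.1]
grip_width: 0.0419
```

View pics/d_w.png

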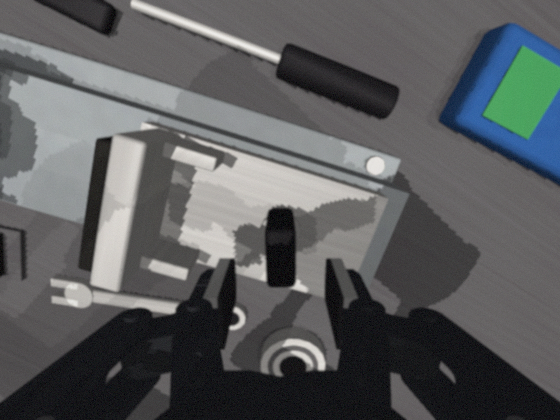

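View pics/d_s.png

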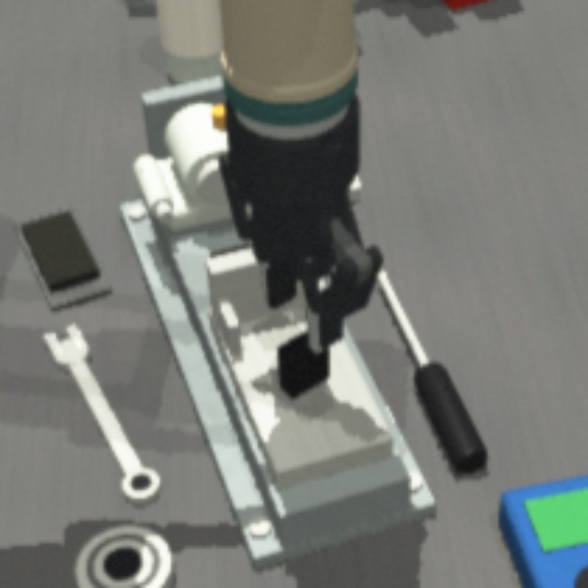

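The grip is upright in the wrist view at x≈281, centred between the fingers (228 and 333). I'll descend and close in stages.

```bash
python3 -m handwheel '[[0,0,-0.02,0,0,0],[0,0,-0.016,0,0,0],[0,0,-0.01,0,0,0],[0,0,0,0,0,0],[0,0,0,0,0,0]]' 185; python3 -m handwheel '[[0,0,0,0,0,0],[0,0,0,0,0,0],[0,0,0,0,0,0]]' 215
```

```text
time: 4.2
ee_pos: [0.5706, -0.0379, 0.1587]
ee_rot: [[0.001, 0.857, 0.515], [-0.0, 0.515, -0.857], [-1.0, 0.001, 0.001]]
ft_force: [0.0, 0.2, -0.8]
grip_width: 0.0235
time: 4.5
ee_pos: [0.5709, -0.0379, 0.1591]
ee_rot: [[0.002, 0.857, 0.515], [-0.001, 0.515, -0.857], [-1.0, 0.002, 0.002]]
ft_force: [-0.3, 0.1, 4.7]
grip_width: 0.015
```

```bash
python3 -m handwheel '[[0,0,0,0,0,0],[0,0,0,0,0,0],[0,0,0,0,0,0]]' 255
```

```text
time: 4.8
ee_pos: [0.5709, -0.0379, 0.1591]
ee_rot: [[0.003, 0.857, 0.515], [-0.001, 0.515, -0.857], [-1.0, 0.002, 0.002]]
ft_force: [0.8, 0.1, 5.0]
grip_width: 0.015
```

```bash
python3 -m handwheel '[[0,0,0.003,0,0,0],[0,0,0.003,0,0,0],[0,0,0.003,0,0,0],[0,0,0.003,0,0,0],[0,0,0,0,0,0]]'; python3 -m handwheel '[[0,0,0.003,0,0,0],[0,0,0.003,0,0,0],[0,0,0.003,0,0,0],[0,0,0.003,0,0,0],[0,0,0.003,0,0,0],[0,0,0.003,0,0,0],[0,0,0.003,0,0,0],[0,0,0.001,0,0,0],[0,0,0,0,0,0],[0,0,0,0,0,0]]'
```

```text
time: 5.3
ee_pos: [0.5702, -0.0376, 0.1708]
ee_rot: [[0.0, 0.857, 0.515], [0.0, 0.515, -0.857], [-1.0, 0.0, -0.0]]
ft_force: [0.7, 1.4, 0.4]
grip_width: 0.0152
time: 6.3
ee_pos: [0.57, -0.0378, 0.1919]
ee_rot: [[-0.0, 0.857, 0.515], [-0.0, 0.515, -0.857], [-1.0, -0.0, 0.0]]
ft_force: [0.4, -0.7, -1.5]
grip_width: 0.0155
```

```bash
python3 - <<'E'
from station import monitor, vision
from h import *
c=vision.camera('side');cv2.imwrite("pics/e_s.png",cv2.resize(c["image"][170:290,210:350,::-1],None,fx=4.5,fy=4.5))
E
```

```text
(no output)
```

View pics/e_s.png

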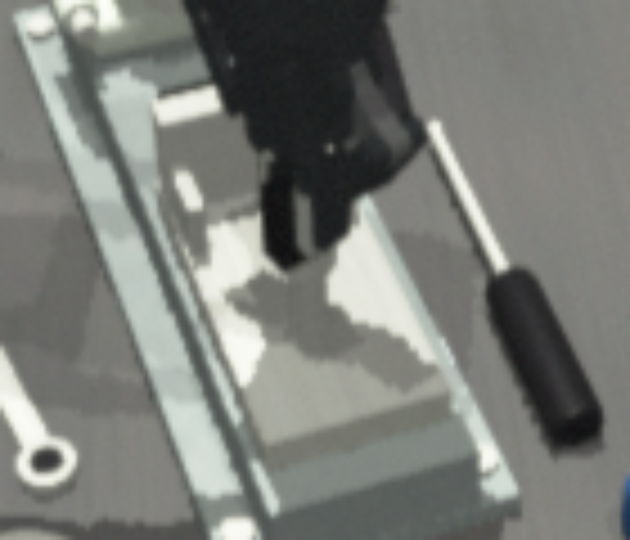

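```bash
python3 - <<'E'
from station import monitor, vision
from h import *
c=vision.camera('side')
for n,P in(('org',(.570,-.038,.1015)),('tip',(.570,-.038,.119)),('jawmouth',(.570,-.038,.0685))):print(n,proj(c,P))
g=(255*(c["image"]/255.)**.5).astype(np.uint8)
cv2.imwrite("pics/e_s2.png",cv2.resize(g[205:265,245:315,::-1],None,fx=9,fy=9,interpolation=cv2.INTER_CUBIC))
c=vision.camera('scene');g=(255*(c["image"]/255.)**.5).astype(np.uint8)
cv2.imwrite("pics/e_a.png",cv2.resize(g[140:230,215:335,::-1],None,fx=6,fy=6,interpolation=cv2.INTER_CUBIC))
E
```

```text
org [277.80452381 227.2808272 ]
tip [277.4900895  220.69825869]
jawmouth [278.37453314 239.2210035 ]
```

View pics/e_s2.png

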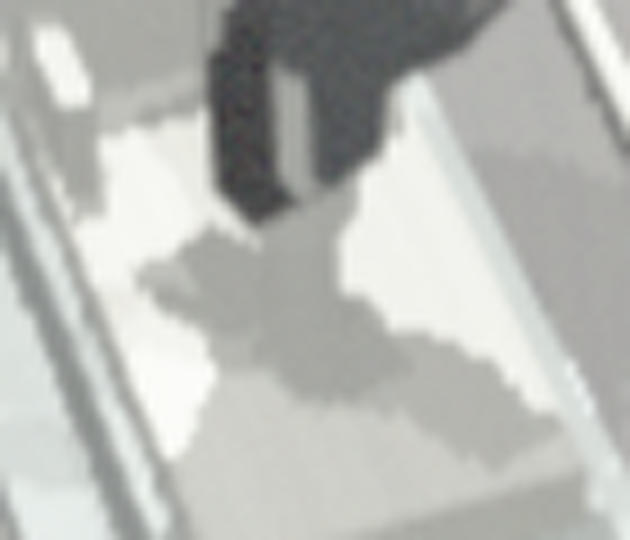

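View pics/e_a.png

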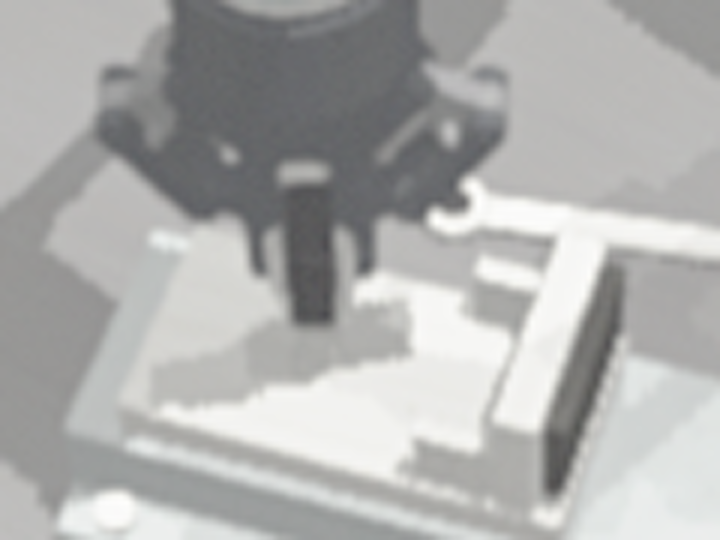

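```bash
python3 - <<'E'
from h import *
A=pickle.load(open('a.pkl','rb'))['scene']
for z in(.0755,.0985,.1035,.1085,.1135):
    print(z,max(proj(A,np.array([.570,-.038,z])+s*np.array([.017*.857,.017*.515,0])+t*np.array([.515,-.857,0])*.008)[1] for s in(-1,1) for t in(-1,1)))
E
```

```text
0.0755 204.84932744486997
0.0985 198.70562997108948
0.1035 197.34090234338973
0.1085 195.9655130667214
0.1135 194.57934360969483
```

```bash
python3 -m handwheel '[[-0.0012,0.005,0,0,0,0],[-0.0012,0.005,0,0,0,0],[-0.0011,0.005,0,0,0,0],[-0.0012,0.005,0,0,0,0],[-0.0011,0.005,0,0,0,0],[0,0,0,0,0,0]]'; python3 -m handwheel '[[-0.0012,0.005,0,0,0,0],[-0.0012,0.005,0,0,0,0],[-0.0011,0.005,0,0,0,0],[-0.0012,0.005,0,0,0,0],[-0.0012,0.005,0,0,0,0],[0,0,0,0,0,0],[0,0,0,0,0,0]]'
```

```text
time: 7.05
ee_pos: [0.564, -0.0116, 0.1919]
ee_rot: [[-0.0, 0.857, 0.515], [0.001, 0.515, -0.857], [-1.0, 0.0, -0.001]]
ft_force: [0.7, -1.3, -3.3]
grip_width: 0.0151
time: 7.75
ee_pos: [0.558, 0.0133, 0.1919]
ee_rot: [[-0.001, 0.858, 0.514], [0.002, 0.514, -0.858], [-1.0, 0.0, -0.002]]
ft_force: [0.5, 0.4, -1.5]
grip_width: 0.0149
```

```bash
python3 -m handwheel '[[-0.0005,0.002,-0.001,0,0,0],[0,0,-0.001,0,0,0],[0,0,-0.0005,0,0,0],[0,0,0,0,0,0]]';python3 -m handwheel '[[0,0,-0.0005,0,0,0],[0,0,0,0,0,0]]';python3 -m handwheel '[[0,0,-0.0005,0,0,0],[0,0,0,0,0,0]]'
```

```text
time: 8.15
ee_pos: [0.5581, 0.014, 0.1895]
ee_rot: [[0.0, 0.858, 0.514], [-0.0, 0.514, -0.858], [-1.0, 0.0, 0.0]]
ft_force: [0.7, -3.2, -0.2]
grip_width: 0.015
time: 8.35
ee_pos: [0.5581, 0.0141, 0.189]
ee_rot: [[0.0, 0.857, 0.515], [-0.0, 0.515, -0.857], [-1.0, 0.0, 0.0]]
ft_force: [1.1, -3.2, 0.4]
grip_width: 0.0153
time: 8.55
ee_pos: [0.5581, 0.0141, 0.1885]
ee_rot: [[0.0, 0.857, 0.515], [-0.0, 0.515, -0.857], [-1.0, 0.0, 0.0]]
ft_force: [1.3, -2.7, 0.6]
grip_width: 0.0147
```

```bash
python3 -m handwheel '[[0,0,-0.0005,0,0,0],[0,0,0,0,0,0]]';python3 -m handwheel '[[0,0,-0.0005,0,0,0],[0,0,0,0,0,0]]';python3 -m handwheel '[[0,0,-0.0005,0,0,0],[0,0,0,0,0,0]]'
```

```text
time: 8.75
ee_pos: [0.5581, 0.0141, 0.1884]
ee_rot: [[0.001, 0.857, 0.515], [-0.0, 0.515, -0.857], [-1.0, 0.0, 0.001]]
ft_force: [0.6, -3.6, 3.0]
grip_width: 0.0152
time: 8.95
ee_pos: [0.5581, 0.0141, 0.1883]
ee_rot: [[0.001, 0.857, 0.515], [-0.0, 0.515, -0.857], [-1.0, 0.001, 0.001]]
ft_force: [0.2, -2.5, 6.6]
grip_width: 0.015
time: 9.15
ee_pos: [0.5581, 0.0141, 0.1883]
ee_rot: [[0.001, 0.857, 0.515], [-0.0, 0.515, -0.857], [-1.0, 0.001, 0.001]]
ft_force: [-0.6, -2.8, 8.7]
grip_width: 0.015
```

```bash
python3 -m handwheel '[[-0.0004,0.0015,0,0,0,0],[-0.0003,0.0015,0,0,0,0],[0,0,0,0,0,0]]';python3 -m handwheel '[[-0.0004,0.0015,0,0,0,0],[-0.0003,0.0015,0,0,0,0],[0,0,0,0,0,0]]'
```

```text
time: 9.45
ee_pos: [0.5579, 0.0153, 0.1883]
ee_rot: [[0.002, 0.857, 0.516], [-0.005, 0.516, -0.857], [-1.0, -0.0, 0.006]]
ft_force: [-0.1, -6.6, 8.1]
grip_width: 0.0151
time: 9.75
ee_pos: [0.5573, 0.0179, 0.1884]
ee_rot: [[0.003, 0.856, 0.516], [-0.006, 0.516, -0.856], [-1.0, -0.001, 0.006]]
ft_force: [0.2, -9.5, 7.0]
grip_width: 0.0149
```

```bash
python3 -m handwheel '[[-0.0004,0.0015,0,0,0,0],[-0.0003,0.0015,0,0,0,0],[0,0,0,0,0,0]]';python3 -m handwheel '[[-0.0004,0.0015,0,0,0,0],[-0.0003,0.0015,0,0,0,0],[0,0,0,0,0,0]]'
```

```text
time: 10.05
ee_pos: [0.5566, 0.021, 0.1883]
ee_rot: [[0.003, 0.857, 0.516], [-0.006, 0.516, -0.856], [-1.0, -0.001, 0.006]]
ft_force: [-0.0, -7.6, 7.8]
grip_width: 0.0151
time: 10.35
ee_pos: [0.5559, 0.0241, 0.1883]
ee_rot: [[0.003, 0.857, 0.516], [-0.005, 0.516, -0.857], [-1.0, -0.001, 0.006]]
ft_force: [-0.5, -7.4, 8.2]
grip_width: 0.015
```

```bash
python3 -m handwheel '[[-0.0004,0.0015,0,0,0,0],[-0.0003,0.0015,0,0,0,0],[0,0,0,0,0,0]]';python3 -m handwheel '[[-0.0004,0.0015,0,0,0,0],[-0.0003,0.0015,0,0,0,0],[0,0,0,0,0,0]]'
```

```text
time: 10.65
ee_pos: [0.5551, 0.0274, 0.1881]
ee_rot: [[0.002, 0.857, 0.516], [-0.005, 0.516, -0.857], [-1.0, -0.0, 0.005]]
ft_force: [0.7, -7.1, 5.7]
grip_width: 0.0152
time: 10.95
ee_pos: [0.5538, 0.0322, 0.1869]
ee_rot: [[0.0, 0.857, 0.515], [-0.0, 0.515, -0.857], [-1.0, 0.0, 0.0]]
ft_force: [1.4, -3.1, 1.4]
grip_width: 0.0153
```

The nose sank 1.5 mm at about 72 mm along, with vertical force falling to about zero. I'll lower gently.

```bash
python3 -m handwheel '[[0,0,-0.001,0,0,0],[0,0,0,0,0,0]]';python3 -m handwheel '[[0,0,-0.001,0,0,0],[0,0,0,0,0,0]]'
```

```text
time: 11.15
ee_pos: [0.5539, 0.0321, 0.1861]
ee_rot: [[0.001, 0.857, 0.515], [-0.0, 0.515, -0.857], [-1.0, 0.0, 0.001]]
ft_force: [1.6, -3.9, 3.1]
grip_width: 0.0153
time: 11.35
ee_pos: [0.554, 0.0318, 0.1848]
ee_rot: [[0.001, 0.857, 0.515], [-0.001, 0.515, -0.857], [-1.0, 0.0, 0.001]]
ft_force: [0.8, -4.8, 0.4]
grip_width: 0.0149
```

```bash
python3 -m handwheel '[[0.0002,-0.001,-0.001,0,0,0],[0,0,-0.001,0,0,0],[0,0,0,0,0,0]]';python3 -m handwheel '[[0,0,-0.001,0,0,0],[0,0,-0.001,0,0,0],[0,0,0,0,0,0]]';python3 -m handwheel '[[0,0,-0.0015,0,0,0],[0,0,-0.0015,0,0,0],[0,0,0,0,0,0]]'
```

```text
time: 11.65
ee_pos: [0.5539, 0.0313, 0.1824]
ee_rot: [[-0.0, 0.857, 0.515], [0.0, 0.515, -0.857], [-1.0, -0.0, -0.0]]
ft_force: [2.5, -3.4, -0.9]
grip_width: 0.0152
time: 11.95
ee_pos: [0.5539, 0.0313, 0.1807]
ee_rot: [[-0.0, 0.857, 0.515], [0.0, 0.515, -0.857], [-1.0, -0.0, -0.0]]
ft_force: [2.6, -2.8, -1.6]
grip_width: 0.0151
time: 12.25
ee_pos: [0.5539, 0.0312, 0.1777]
ee_rot: [[-0.0, 0.857, 0.515], [-0.0, 0.515, -0.857], [-1.0, -0.0, -0.0]]
ft_force: [2.5, -3.4, -1.2]
grip_width: 0.015
```

```bash
python3 -m handwheel '[[0.0006,-0.0008,-0.001,0,0,0],[0,0,-0.001,0,0,0],[0,0,0,0,0,0]]';python3 -m handwheel '[[0,0,-0.001,0,0,0],[0,0,-0.001,0,0,0],[0,0,0,0,0,0]]';python3 -m handwheel '[[0,0,-0.001,0,0,0],[0,0,-0.001,0,0,0],[0,0,0,0,0,0]]'
```

```text
time: 12.55
ee_pos: [0.5543, 0.0309, 0.1759]
ee_rot: [[-0.0, 0.858, 0.514], [0.001, 0.514, -0.858], [-1.0, 0.0, -0.001]]
ft_force: [0.7, -0.6, 0.3]
grip_width: 0.0148
time: 12.85
ee_pos: [0.5541, 0.0308, 0.1738]
ee_rot: [[-0.001, 0.858, 0.514], [0.001, 0.514, -0.857], [-1.0, -0.0, -0.001]]
ft_force: [-0.1, -0.3, 1.1]
grip_width: 0.0153
time: 13.15
ee_pos: [0.5541, 0.0308, 0.1713]
ee_rot: [[-0.001, 0.857, 0.514], [0.001, 0.514, -0.857], [-1.0, -0.001, -0.001]]
ft_force: [0.8, 1.4, -1.2]
grip_width: 0.0155
```

```bash
python3 -m handwheel '[[0,0,-0.0015,0,0,0],[0,0,-0.0015,0,0,0],[0,0,-0.0015,0,0,0],[0,0,-0.0015,0,0,0],[0,0,0,0,0,0]]';python3 -m handwheel '[[0,0,-0.0015,0,0,0],[0,0,-0.0015,0,0,0],[0,0,0,0,0,0]]';python3 -m handwheel '[[0,0,-0.001,0,0,0],[0,0,-0.001,0,0,0],[0,0,0,0,0,0]]'
```

```text
time: 13.65
ee_pos: [0.554, 0.0304, 0.1651]
ee_rot: [[-0.001, 0.857, 0.515], [-0.0, 0.515, -0.857], [-1.0, -0.001, -0.001]]
ft_force: [0.1, 2.1, -3.9]
grip_width: 0.0153
time: 13.95
ee_pos: [0.5542, 0.0301, 0.1617]
ee_rot: [[-0.001, 0.857, 0.515], [-0.001, 0.515, -0.857], [-1.0, -0.001, 0.0]]
ft_force: [2.0, -0.4, -10.5]
grip_width: 0.0149
time: 14.25
ee_pos: [0.5544, 0.0302, 0.1608]
ee_rot: [[-0.0, 0.857, 0.515], [-0.0, 0.515, -0.857], [-1.0, -0.001, 0.0]]
ft_force: [0.5, -0.4, -5.1]
grip_width: 0.015
```

```bash
python3 -m handwheel '[[0,0,-0.001,0,0,0],[0,0,-0.001,0,0,0],[0,0,0,0,0,0]]';python3 -m handwheel '[[0,0,-0.001,0,0,0],[0,0,-0.001,0,0,0],[0,0,0,0,0,0]]'
```

```text
time: 14.55
ee_pos: [0.5545, 0.0304, 0.1592]
ee_rot: [[0.0, 0.857, 0.515], [-0.0, 0.515, -0.857], [-1.0, 0.0, 0.0]]
ft_force: [0.4, -0.6, -2.1]
grip_width: 0.015
time: 14.85
ee_pos: [0.5546, 0.0305, 0.159]
ee_rot: [[0.001, 0.857, 0.515], [-0.0, 0.515, -0.857], [-1.0, 0.001, 0.001]]
ft_force: [-2.9, -0.2, 10.4]
grip_width: 0.015
```

```bash
python3 -m handwheel '[[0,0,-0.001,0,0,0],[0,0,-0.001,0,0,0],[0,0,0,0,0,0],[0,0,0.001,0,0,0],[0,0,0.001,0,0,0],[0,0,0.001,0,0,0],[0,0,0,0,0,0]]';python3 -m handwheel '[[0,0,0,0,0,0],[0,0,0,0,0,0],[0,0,0,0,0,0],[0,0,0,0,0,0],[0,0,0,0,0,0]]' 120; python3 -m handwheel '[[0,0,0.01,0,0,0],[0,0,0.02,0,0,0],[0,0,0.03,0,0,0],[0,0,0.03,0,0,0],[0,0,0.03,0,0,0],[0,0,0.03,0,0,0],[0,0,0,0,0,0],[0,0,0,0,0,0]]'; python3 - <<'E'
from station import monitor, vision
from h import *
c=vision.camera('wrist');cv2.imwrite("pics/f_w.png",c["image"][:,:,::-1])
for n,s,b in(('scene',6,(165,260,220,340)),('side',4,(120,260,190,350))):
    c=vision.camera(n);g=(255*(c["image"]/255.)**.7).astype(np.uint8)
    pickle.dump(c,open('f_'+n+'.pkl','wb'))
    cv2.imwrite(f"pics/f_{n}.png",cv2.resize(g[b[0]:b[1],b[2]:b[3],::-1],None,fx=s,fy=s,interpolation=cv2.INTER_CUBIC))
E
```

```text
time: 15.55
ee_pos: [0.5546, 0.0304, 0.159]
ee_rot: [[0.001, 0.857, 0.515], [-0.0, 0.515, -0.857], [-1.0, 0.001, 0.001]]
ft_force: [-2.1, -1.0, 7.4]
grip_width: 0.0151
time: 16.05
ee_pos: [0.5545, 0.0304, 0.1577]
ee_rot: [[-0.0, 0.857, 0.515], [-0.0, 0.515, -0.857], [-1.0, -0.0, -0.0]]
ft_force: [-0.5, -0.2, -1.3]
grip_width: 0.0454
time: 16.85
ee_pos: [0.5546, 0.0304, 0.3091]
ee_rot: [[0.002, 0.857, 0.515], [-0.0, 0.515, -0.857], [-1.0, 0.002, 0.001]]
ft_force: [0.7, -0.3, -0.4]
grip_width: 0.0452
```

View pics/f_w.png

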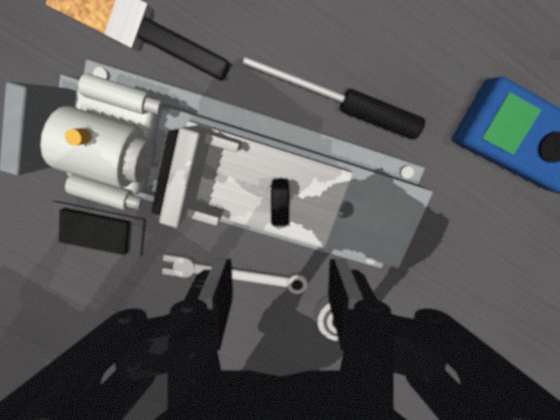

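View pics/f_scene.png

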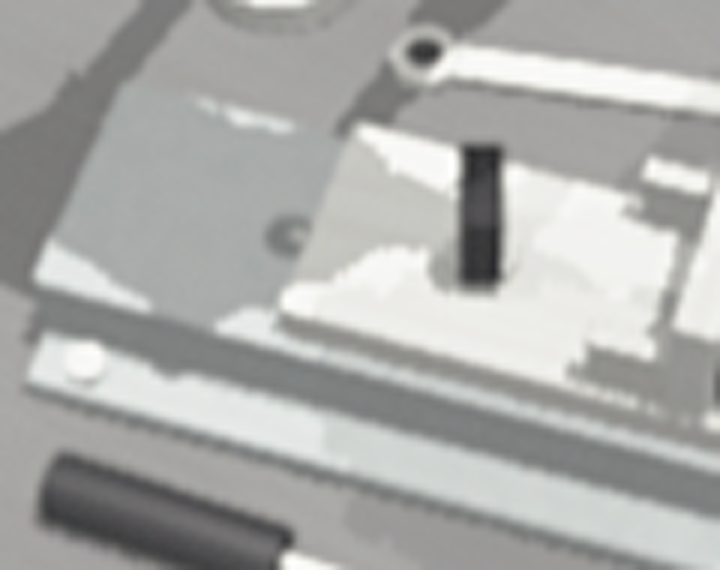

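View pics/f_side.png

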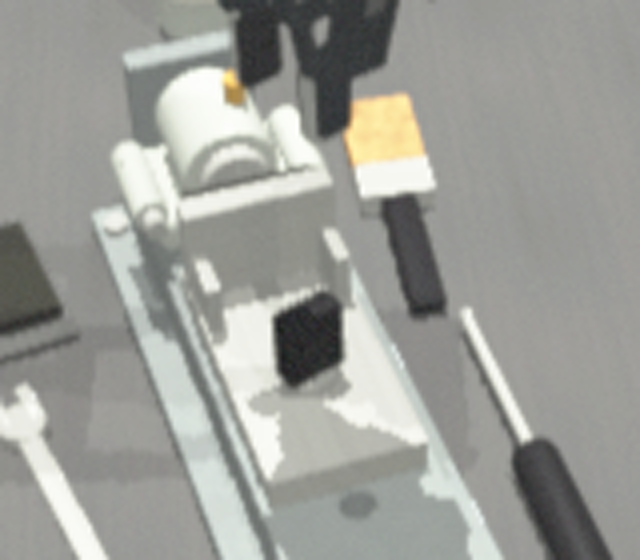

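The pin stands upright in the jaw and the gripper is clear: grip at (280,202) in the wrist view, first hole exposed at (346,208), and the collar resting on the foot. One numeric check of height and jaw travel before handing in.

```bash
python3 - <<'E'
from h import *
A=pickle.load(open('f_scene.pkl','rb'));B=pickle.load(open('f_side.pkl','rb'));u=[]
for c,r in((A,(180,218,292,310)),(B,(185,222,252,285))):
    im=c['image'].astype(int).max(2);m=np.zeros_like(im,np.uint8);m[r[0]:r[1],r[2]:r[3]]=im[r[0]:r[1],r[2]:r[3]]<70
    k=max(cv2.findContours(m,0,2)[0],key=cv2.contourArea);M=cv2.moments(k);u.append((M['m10']/M['m00'],M['m01']/M['m00']));print(u[-1],cv2.boundingRect(k))
P,e=tri(A,u[0],B,u[1]);print(P,e,np.linalg.norm((P-[.5704,-.0380,.0964])[:2]))
E
```

```text
(299.5648967551622, 199.93215339233038) (297, 189, 7, 24)
(266.6642291285801, 204.35892748324193) (259, 193, 17, 24)
[0.5535258  0.02870932 0.09852806] 0.0014688824903026016 0.0688104028715399
```

```bash
python3 - <<'E'
from h import *
d=pickle.load(open('a.pkl','rb'));A=pickle.load(open('f_scene.pkl','rb'));B=pickle.load(open('f_side.pkl','rb'))
def box(c,xy,dz):
    q=np.array([proj(c,[xy[0]+s*.017*.857+t*.008*.515,xy[1]+s*.017*.515-t*.008*.857,z+dz]) for s in(-1,1) for t in(-1,1) for z in(.0755,.1175)])
    return q.min(0).round(1),q.max(0).round(1)
print('start',box(d['scene'],(.5704,-.038),0),box(d['side'],(.5704,-.038),0))
for dz in(0,.003):print('end',dz,box(A,(.5542,.0302),dz),box(B,(.5542,.0302),dz))
for n,c,b in(('s',A,(300,189,200)),('d',B,(266,193,205))):
    print(c['image'][b[1]-5:b[1]+32,b[0]].max(1).tolist())
print(d['scene']['image'][176:213,267].max(1).tolist(),d['side']['image'][212:249,278].max(1).tolist())
E
```

```text
start (array([262.3, 179.7]), array([271.5, 205. ])) (array([267.6, 214.7]), array([288.2, 243.4]))
end 0 (array([295.7, 188.4]), array([303.9, 213.9])) (array([256.5, 190.6]), array([276.5, 218.1]))
end 0.003 (array([295.7, 187.6]), array([303.9, 213.1])) (array([256.4, 189.5]), array([276.5, 217. ]))
[134, 136, 138, 136, 114, 60, 29, 31, 33, 31, 36, 42, 47, 50, 50, 53, 53, 52, 45, 34, 32, 33, 31, 32, 32, 33, 29, 39, 71, 119, 187, 230, 232, 230, 230, 230, 229]
[121, 126, 126, 135, 184, 186, 117, 58, 34, 24, 24, 20, 25, 22, 18, 23, 20, 23, 20, 25, 27, 25, 21, 21, 19, 23, 32, 77, 120, 133, 126, 144, 161, 164, 167, 164, 166]
[132, 131, 132, 115, 75, 55, 54, 56, 57, 56, 58, 58, 59, 58, 60, 58, 52, 41, 33, 29, 32, 31, 30, 30, 32, 28, 37, 67, 104, 150, 200, 224, 233, 240, 240, 239, 239] [148, 150, 164, 212, 233, 230, 178, 80, 46, 48, 52, 54, 49, 34, 23, 16, 17, 19, 23, 19, 26, 22, 18, 20, 14, 15, 23, 42, 96, 135, 136, 117, 134, 151, 152, 154, 168]
```

```bash
python3 -c "
from station import order,monitor
print(monitor.read_state()['time']);print(order.hand_in())"
```

```text
17.0
the job is handed in; nothing more can be done
None
```

The pin now sits in the second hole with its collar on the jaw's foot. I handed the job in at 17.0 s, with the gripper open and about 150 mm above the fixture. The hand-in gives no verdict, so success rests on the checks below.

**What I did**
- I gripped the pin, which was turned about 18° from the bed, and pulled it up 33 mm. I then brought the jaw along with it.
- I felt for the hole with about 8 N on the nose. It sank about 70 mm along from the start hole.
- I pushed the pin down until a slight downward pull showed the detent snapping in. The highest wrist reading printed while the pin was inserted was about 11 N.

**What the last checks showed**
- **Seating:** the pin stopped hard at the same tool height as at the start, 0.1590 m against 0.1591 m.
- **Jaw travel:** 70 mm by arm position and 69 mm by camera, both inside the 54 to 86 mm allowed.
- **Last pictures:** they show the pin upright with its collar on the jaw, and the other things on the bench look undisturbed. I judged those by eye and did not measure them.

**What disagreed:** the camera put the grip's middle 2 mm higher than at the start, with 1.5 mm of ray mismatch. The grip's outline in the scene camera agrees with the pin being home to within 1 to 2 mm, so I relied on the force and height readings.

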